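Air out the drying locker

TASK

Air out the paint-drying locker: raise its lift-up door until the stay locks, let go and leave it standing open on its own for about two seconds. Then press the magenta release paddle to unlock the stay, and lower the door gently until it is fully shut, leaving the spray can, paint jar and sheet pan alone.

Things in the scene. Friction and masses are not known exactly. Their poses are not given: they have to be found in the camera images.
- locker: Grey drying locker, fixed, 255 deep (x) x 280 wide (y) x 200 mm high; its 45-degree sloping front is closed by a white lift-up door with a clear window. Origin on the bench under the hinge line, mid width; -x points out of the front, +y to the side with stay and release paddle. Front foot at x -125, back at +130 mm; flat top from hinge line to back at height 200 mm.
- door_hinge (a point): Fixed point on the door's hinge axis (along the locker's y), mid width, at the front edge of the flat top, 200 mm above the bench. The door panel (10 mm thick, 0.4 kg) reaches 183 mm from here to its lower edge. Lifting takes about 8 to 12 N at the handle, pushing shut 2 to 5 N: the hinge is stiff and damped.
- door_handle (a point): Centre of the door's black round bar handle: bar 12 mm in diameter, 132 mm long, parallel to the hinge, on two steel posts 120 mm apart, axis 46 mm off the door's outer face. Moves with the door: along the panel 145 mm from the hinge axis and 58 mm out from it; door shut, 144 mm in front of (-x) and 62 mm below the hinge axis.
- release_pad (a point): Centre of the top of the magenta release paddle (50 mm in locker x, 56 in y, 6 thick) beside the locker's +y wall, 5 mm above its flat top, 97 mm behind the hinge, 180 mm from mid width (wall at 140). It swings about an axis along y, 50 mm in front (-x) of and 50 mm below this point: pressed, it goes down and equally backward (+x).
- door_panel (a joint): Door angle, rad: 0 fully shut, growing as raised, 0.79 panel level, end stop 1.30. Raised past about 1.2 a spring catch snaps over the stay's pin; let go, the door rests locked at about 1.15. Unlocked and let go up there it sinks by itself in a second or two and stops between 0.25 and 0.65, held by hinge friction; from there push it down. May start slightly ajar.
- release (a joint): Angle of the catch with its paddle, rad: 0 at rest (spring returned), 0.5 fully pressed. About 0.3 (paddle some 15 mm down, 5 to 10 N) frees the stay; keep it pressed until the door has sunk below about 0.85, 1 to 2 s, or it locks again. It yields and springs back by itself as the door is raised past it.
- spray_can: Pink spray can with a paper label, 66 mm in diameter, 190 mm high, standing; origin at the centre of its underside. Leave it alone.
- paint_jar: Paint jar with magenta cap, 72 mm in diameter, 100 mm high, standing; origin at the centre of its underside. Leave it alone.
- sheet_pan: Flat aluminium pan 300 x 220 x 22 mm lying on the bench; origin at the centre of its underside. Leave it alone.

How it is judged (in metres and radians):
On the way, in this order (a step that is already met when the one before it is completed fails the run):
1. the door stands raised and locked by its stay, untouched, for more than a second (value of joint door_panel above 1.08 rad and velocity of joint door_panel above -0.05 rad/s and contact force between each of the arm, the fingers and locker below 0.1 N), for 1.2 s.
2. the release paddle is pressed by the robot (value of joint release above 0.12 rad and contact force between anything else and release above 0.3 N), for 0.1 s.
3. the stay is unlocked and the door has come down off it (value of joint door_panel below 0.9 rad), for 0.1 s.
At the end, for the whole second after the job is handed in: The door is fully shut (angle below 0.04 rad) and at rest, and the release paddle has sprung back (below 0.05 rad) (value of joint door_panel below 0.04 rad and velocity of joint door_panel between -0.05 and 0.05 rad/s and value of joint release below 0.05 rad); the robot touches nothing.
It fails at once if the door is slammed (faster than 2 rad/s while nearly shut) (value of joint door_panel below 0.2 rad and velocity of joint door_panel below -2 rad/s).
It fails at once if the spray can is moved more than 30 mm or tipped (distance of spray_can from where it was at the start of the episode above 0.03 m or angle between spray_can's own z axis and vertical above 0.4 rad).
It fails at once if the paint jar is moved more than 30 mm or tipped (distance of paint_jar from where it was at the start of the episode above 0.03 m or angle between paint_jar's own z axis and vertical above 0.4 rad).
It fails at once if the sheet pan is moved more than 30 mm (distance of sheet_pan from where it was at the start of the episode above 0.03 m).
It also fails if it takes over 64 s, if anything falls off the work surface, if the arm or the gripper's body presses on something with over 40 N, if the wrist force passes 120 N, or if a joint passes its speed limit or range.

ROBOT

A 6-joint arm with a two-finger parallel gripper is mounted at the origin on the work surface. World frame = base frame: x ahead of the robot, y to its left, z up, the work surface at z = 0. Lengths are in mm, angles in rad, forces in N, time in s.
With the tool pointing down it reaches from about 275 to 1000 mm from the base axis. Payload 8.4 kg.
Tool frame: the origin (TCP) lies at the very end of the fingers, on their centre line; the grasp point (between the pads) lies 19 mm behind it; z points along the fingers, y is the direction in which the jaws open and shut (so a half turn about z gives the same grasp; the last joint's range is limited). The gripper opens to 85 mm and grips with 20 to 120 N. Pads are 22 mm wide; open, the fingers measure 114 mm over their backs; the gripper's body (76 mm by 85 mm) begins 54 mm behind the grasp point. The pads swing forward as they close: fully open they stand 13 mm farther back than shut.
Start: joints at [1.254, 0.353, 1.633, -0, 1.155, -0.002], TCP at [193.515, 594.289, 231.281] pointing down, gripper open.
Joint ranges: [-2.63, 2.63], [-0.92, 2.1], [0.06, 2.66], [-1.3, 4.44], [0, 2.69], [-3.02, 3.02]. Speed limits (rad/s): [2.22, 2.22, 2.79, 3.14, 3.14, 3.14].

INTERFACE

Orientations are given as [roll, pitch, yaw] about the fixed x, y, z axes, in that order (R = Rz(yaw) Ry(pitch) Rx(roll)).
In Python, from rig import sense, grab_frame, get_calibration, sign_off, boxes_of, trace gives the robot as it stands.
- The arm moves only by the tool servo_tool, never from a script. Its argument "rows" is a list of rows, each a list of 3 entries, a list of its own where there are three numbers: the finger opening in mm, from 0 to 85.4, then the shift along the tool's x, y, z in mm, then the turn, a rotation vector about the tool's x, y, z in degrees. A call has 1 to 8 rows; each row shifts and turns the commanded pose from where the row before left it, along the tool's axes as they then stand; what a row does not reach is not made up. A row lasts 1/8 s, in which the tool goes at most 62.5 mm and 10.7 degrees, less where a joint would pass 70% of its speed; a pose out of reach is approached as far as the arm can. A call is refused whole if a number of a shift passes 62.5 or a number of a turn 10.7, either way. A call with a gripper value outside its range is refused whole. The fingers move at their own pace and stop on an object; "force" is the grip in N (left out, the last holds). Time passes only in rows, so rows that do not move let the fingers close. It gives the time, the measured TCP pose, the force and the opening at its end, in the units of the state.
- sense(): the state, without advancing time (a new reading comes with each control period).
- grab_frame(name): name is "scene" or "top" or "wrist"; returns the picture (400x640x3 uint8, blue, green, red); there is no depth.
- get_calibration(name): a dict with "intrinsics" (3x3 intrinsics, pixels), "world_to_cam" (4x4, takes a point from world to camera coordinates). Camera axes: x right, y down, z forward; pixel columns grow to the right and rows downward; lengths in mm; the calibration is good to about 2 mm. A picture is of the moment at which its call begins: read the wrist's pose just before it. get_calibration takes no time and is no camera call; for the wrist camera it gives the pose at the moment of the call.
- sign_off(): hands the job in, once; it reports no verdict.
Trained networks look in the newest picture that a camera, given by its name, has taken for a name from the list of things; names that differ only in an ending like _2 or _b are one class to them, and where a whole thing is asked for, a point or a joint stands for the part that bears it (a point fixed in the world has none). Each returns a list of dicts, best first, with "conf" (0 to 1); they miss things now and then, are a little off and sometimes report something else, mostly with a low value. They report only what shows in the picture. A call takes as long as a camera call.
- boxes_of(camera, thing): "centre" ([x, y, z] in mm, in the coordinates of the camera as it stood for that picture, good to about 4 mm: the middle of the surface that is visible of it).
- trace(camera, thing): "mask" (400x640 bool, what is visible of it).
The state is a dict: "clock": time; "qpos": joint angles; "qvel": joint speeds; "joint_efforts": joint torques, N m; "eef_pos": TCP position; "tcp_rot": TCP orientation; "contact_force": force on the tool from outside, world axes, zero at the start; "wrist_torque": the same for the moment, N m; "opening": opening from 0.0 (shut) to 1.0 (fully open).
Only numpy, scipy, OpenCV 4.12 (cv2) and the standard library are available. Lean on these libraries where they do the work, as an engineer would, in place of code of your own. Each camera call takes 0.05 s, during which the arm holds its last target. There are 200 camera calls.

## Working session

There is one attempt and no reset: what is moved stays moved. The work goes in short steps, Python scripts to look and compute and a tool call to move; the robot and the scene stay as the last step left them, time stands still between calls to the robot, and variables do not carry over. Pictures are saved under pics/ and viewed, about 8 in all and at most 12, crops included, and the job is handed in when it is done.

Besides the shell and the picture viewer there is one more tool, called after "Call:" in YAML: its name, and indented under it one key for each argument. servo_tool: Moves the arm, as the interface text tells. Its arguments: {"type":"object","properties":{"rows":{"type":"array","items":{"type":"array"}},"force":{"type":"number"}},"required":["rows"]}

```bash
mkdir -p pics; ls; cat > h.py <<'E'
import numpy as np, cv2
from rig import *
def w(cam,p):
    T=np.array(get_calibration(cam)["world_to_cam"]); return (np.linalg.inv(T)@np.append(p,1))[:3]
E
python3 - <<'E'
from h import *
s=sense(); print(s)
for c in ["scene","top"]:
    im=grab_frame(c); cv2.imwrite(f"pics/{c}0.png",im)
    for t in ["locker","door_hinge","door_handle","release_pad","door_panel","release","spray_can","paint_jar","sheet_pan"]:
        try:
            for b in boxes_of(c,t)[:2]: print(c,t,round(b["conf"],2),w(c,b["centre"]).round())
        except Exception as e: print(c,t,e)
E
```

```text
pics
{'clock': 0.0, 'qpos': array([ 1.25360663e+00,  3.53634102e-01,  1.63413742e+00, -9.20818714e-06,
        1.15520613e+00, -2.35625391e-03]), 'qvel': array([-1.79959190e-04,  8.02226416e-05, -9.38701220e-04, -1.86552769e-04,
        4.54059778e-04, -4.96733619e-04]), 'joint_efforts': array([-2.36586551e-03, -6.05241680e+01, -3.42067230e+01, -1.96242017e-04,
        9.30967683e-03, -6.60091757e-06]), 'eef_pos': array([193.36355008, 593.83209928, 230.56905194]), 'tcp_rot': array([-3.14020764e+00,  5.15578921e-06,  2.82676294e+00]), 'contact_force': array([ 0.26302237,  0.36901845, -1.0306029 ]), 'wrist_torque': array([ 0.00944434, -0.05038722,  0.03987418]), 'opening': 1.0013995992615565}
scene locker 0.66 [ 659. -166.  196.]
scene door_hinge 0.87 [ 659. -168.  195.]
scene door_hinge 0.69 [609.   6. 204.]
scene door_handle 0.93 [ 530. -227.  161.]
scene release_pad 0.7 [610.   2. 203.]
scene door_panel 0.74 [ 526. -226.  162.]
scene release 0.84 [611.   6. 206.]
scene spray_can 0.93 [ 634. -482.  139.]
scene paint_jar 0.86 [ 500. -533.   75.]
scene paint_jar 0.23 [ 637. -481.  139.]
scene sheet_pan 0.96 [513. 497.   5.]
top locker 0.92 [ 586. -190.  198.]
top door_hinge 0.69 [ 580. -188.  198.]
top door_handle 0.6 [ 524. -222.  157.]
top release_pad 0.81 [608.   0. 202.]
top release_pad 0.42 [ 524. -222.  157.]
top door_panel 0.9 [ 521. -223.  156.]
top release 0.66 [604.  -2. 205.]
top spray_can 0.56 [ 609. -487.  174.]
top paint_jar 0.86 [ 474. -538.  101.]
top paint_jar 0.44 [611.   4. 202.]
top sheet_pan 0.81 [499. 485.   4.]
top sheet_pan 0.48 [610.   3. 203.]
```

View pics/scene0.png

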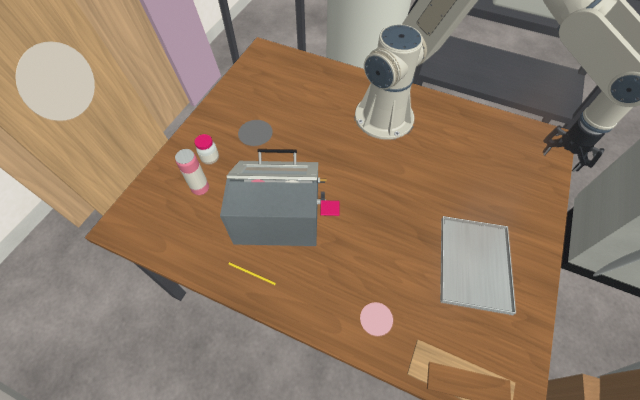

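View pics/top0.png

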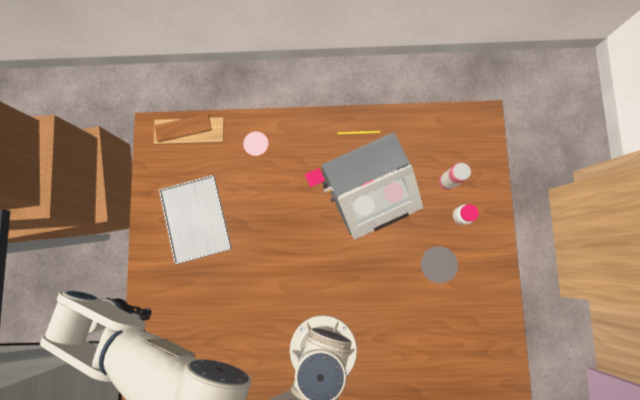

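The locker faces the robot, yawed by about 24°. The magenta paddle is at about (315,177) in the top view and the black handle bar runs from (374,229) to (410,214). The can and jar are on the right and the pan is on the left, so all three are clear. I'll zoom in to refine the pose.

```bash
python3 - <<'E'
import cv2,numpy as np
a=cv2.imread("pics/top0.png")[125:245,300:430]; b=cv2.imread("pics/scene0.png")[140:250,215:345]
a=cv2.resize(a,None,fx=6,fy=6,interpolation=cv2.INTER_CUBIC)[:600]; 
b=cv2.resize(b,None,fx=6,fy=6,interpolation=cv2.INTER_CUBIC)[:600]
a=cv2.resize(cv2.imread("pics/top0.png")[130:242,300:430],(650,560),interpolation=cv2.INTER_CUBIC)
b=cv2.resize(cv2.imread("pics/scene0.png")[140:250,215:345],(650,550),interpolation=cv2.INTER_CUBIC)
for im,x0,y0 in((a,300,130),(b,215,140)):
    for i in range(0,130,10):
        cv2.line(im,(i*5,0),(i*5,6),(0,255,0),1); cv2.putText(im,str(x0+i),(i*5,16),0,.35,(0,255,0),1)
        cv2.line(im,(0,i*5),(6,i*5),(0,255,0),1); cv2.putText(im,str(y0+i),(8,i*5+4),0,.35,(0,255,0),1)
cv2.imwrite("pics/ta.png",a);cv2.imwrite("pics/sb.png",b)
E
```

```text
(no output)
```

View pics/ta.png

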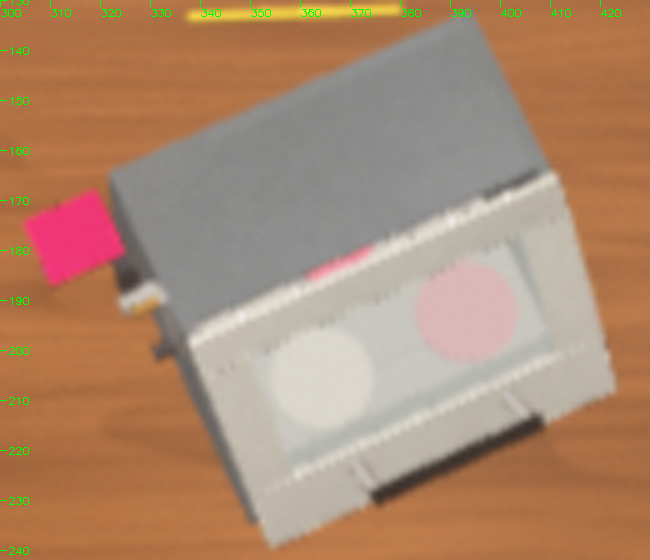

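View pics/sb.png

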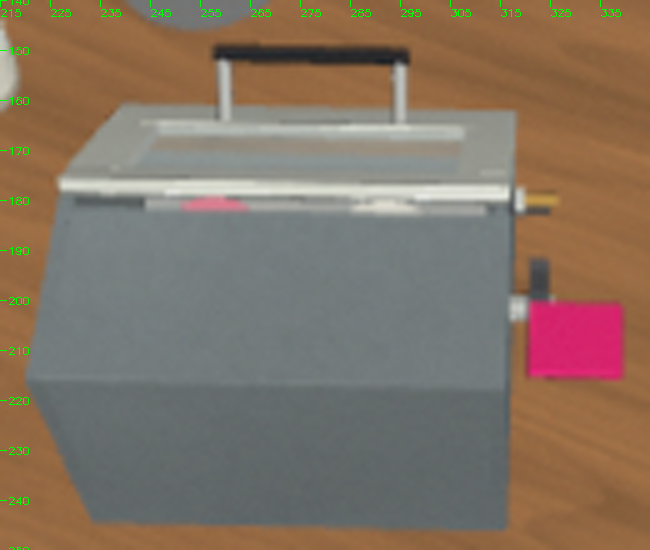

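```bash
cat >> h.py <<'E'
def handle(q,y=0,out=58,al=145):
    a=np.pi/4-q; return np.array([-al*np.cos(a)-out*np.sin(a), y, 200-al*np.sin(a)+out*np.cos(a)])
def L2W(p,L):
    c,s=np.cos(L[2]),np.sin(L[2]); p=np.array(p,float); return np.array([L[0]+c*p[0]-s*p[1],L[1]+s*p[0]+c*p[1],p[2]])
def proj(cam,p):
    C=get_calibration(cam);T=np.array(C["world_to_cam"]);u=np.array(C["intrinsics"])@(T@np.append(p,1))[:3]; return u[:2]/u[2]
E
python3 - <<'E'
from h import *
from scipy.optimize import least_squares
H=lambda y:("h",y)
O=[("top",(130,140,200),(322,164.6)),("top",(130,-140,200),(395,133)),("top",H(66),(375.2,229.4)),("top",H(-66),(408,214.6)),
("top",(122,208,205),(305,174)),("top",(122,152,205),(319.6,168)),("top",(72,152,205),(325,180.4)),("top",(72,208,205),(310,187)),
("scene",(130,-140,200),(220.4,216)),("scene",(130,140,200),(316.4,218)),("scene",H(-66),(258,150.6)),("scene",H(66),(296.6,151.4)),
("scene",(130,-140,0),(234,244.6)),("scene",(130,140,0),(316,245.6)),
("scene",(72,152,205),(320.4,200.6)),("scene",(72,208,205),(339.4,200.6)),("scene",(122,208,205),(339.4,215.6)),("scene",(122,152,205),(320.4,215.6))]
C={c:get_calibration(c) for c in("top","scene")}
import h; h.get_calibration=lambda c:C[c]
def f(v):
    return np.concatenate([proj(c,L2W(handle(v[3],p[1]) if p[0]=="h" else p,v))-o for c,p,o in O])
r=least_squares(f,[593,-202,.42,0.],loss="soft_l1",x_scale=[10,10,.1,.1]); print(r.x); print(f(r.x).reshape(-1,2).round(1))
E
```

```text
[ 5.91150748e+02 -1.94851832e+02  3.97679908e-01  1.12625558e-01]
[[-0.8 -0.2]
 [-1.  -1. ]
 [-1.4  0.4]
 [-0.1 -0.3]
 [-0.8  0.1]
 [-0.6 -0.5]
 [-0.1 -0. ]
 [ 0.1  0. ]
 [-0.8 -0.4]
 [-0.5 -0.2]
 [-0.2 -0.1]
 [-0.  -0.1]
 [-0.9 -0.4]
 [ 0.1  0.5]
 [ 0.1 -0.7]
 [-0.1 -0.3]
 [-0.1 -0.5]
 [-0.3 -1. ]]
```

Call:
servo_tool:
  rows:
    - [40, [0, 0, -25], [0, 0, 9.84]]
    - [40, [0, 0, -25], [0, 0, 9.84]]
    - [40, [0, 0, -25], [0, 0, 9.84]]
    - [40, [0, 0, -25], [0, 0, 9.84]]
    - [40, [0, 0, -25], [0, 0, 9.84]]
  force: 60

```text
clock: 1.62
eef_pos: [193.5, 594.2, 357.1]
tcp_rot: [3.142, -0.0, 1.962]
contact_force: [0.2, 0.5, 0.1]
opening: 0.468
```

Call:
servo_tool:
  rows:
    - [40, [-50, -5.5, 0], [0, 0, 0]]
    - [40, [-50, -5.5, 0], [0, 0, 0]]
    - [40, [-50, -5.5, 0], [0, 0, 0]]
    - [40, [-50, -5.5, 0], [0, 0, 0]]
    - [40, [-50, -5.5, 0], [0, 0, 0]]
    - [40, [-50, -5.5, 0], [0, 0, 0]]
    - [40, [-50, -5.5, 0], [0, 0, 0]]
    - [40, [-50, -5.5, 0], [0, 0, 0]]

```text
clock: 2.62
eef_pos: [307.9, 206.9, 356.5]
tcp_rot: [3.141, -0.0, 1.969]
contact_force: [0.6, 0.4, 0.8]
opening: 0.47
```

Call:
servo_tool:
  rows:
    - [40, [-50, -5.5, 0], [0, 0, 0]]
    - [40, [-50, -5.5, 0], [0, 0, 0]]
    - [40, [-50, -5.5, 0], [0, 0, 0]]
    - [40, [-50, -5.5, 0], [0, 0, 0]]
    - [40, [-50, -5.5, 0], [0, 0, 0]]
    - [40, [-50, -5.5, 0], [0, 0, 0]]
    - [40, [-50, -5.5, 0], [0, 0, 0]]
    - [40, [-50, -5.5, 0], [0, 0, 0]]

```text
clock: 3.62
eef_pos: [422.1, -179.3, 356.5]
tcp_rot: [3.141, 0.0, 1.968]
contact_force: [0.6, 0.3, -0.5]
opening: 0.47
```

Call:
servo_tool:
  rows:
    - [40, [-40, 0, 0], [0, 0, 0]]
    - [40, [-40, 0, 0], [0, 0, 0]]
    - [40, [0, 0, 0], [0, 0, 0]]
    - [40, [0, 0, 0], [0, 0, 0]]

```text
clock: 4.12
eef_pos: [452.4, -250.7, 356.1]
tcp_rot: [-3.141, -0.001, 1.968]
contact_force: [0.5, 0.7, -1.0]
opening: 0.464
```

```bash
cat >> h.py <<'E'
L=(591.15,-194.85,.3977)
def W2L(p):
    c,s=np.cos(L[2]),np.sin(L[2]); d=np.array(p)-[L[0],L[1],0]; return np.array([c*d[0]+s*d[1],-s*d[0]+c*d[1],d[2]])
def st():
    s=sense(); print("t",round(s["clock"],2),"L",W2L(s["eef_pos"]).round(1),"rot",s["tcp_rot"].round(3),"F",s["contact_force"].round(1),"op",round(85.4*s["opening"],1)); return s
E
python3 - <<'E'
from h import *
s=st(); print(s["qpos"].round(2))
im=grab_frame("wrist"); 
p=[proj("wrist",L2W(handle(.1126,y),L)) for y in(-66,66)]; print(p)
q=[proj("wrist",L2W((x,y,205),L)) for x,y in((122,208),(122,152),(72,152),(72,208))]
for u in p+q: cv2.circle(im,tuple(int(v) for v in np.clip(u,-2000,2000)),3,(0,255,0),1)
cv2.imwrite("pics/w1.png",im)
E
```

```text
t 4.12 L [-149.5    2.2  356.1] rot [-3.141e+00 -1.000e-03  1.968e+00] F [ 0.5  0.7 -1. ] op 39.6
[-0.51  0.08  1.7   0.    1.36 -0.91]
[array([319.33811766, 228.26759577]), array([319.31058826, 118.18544965])]
```

View pics/w1.png

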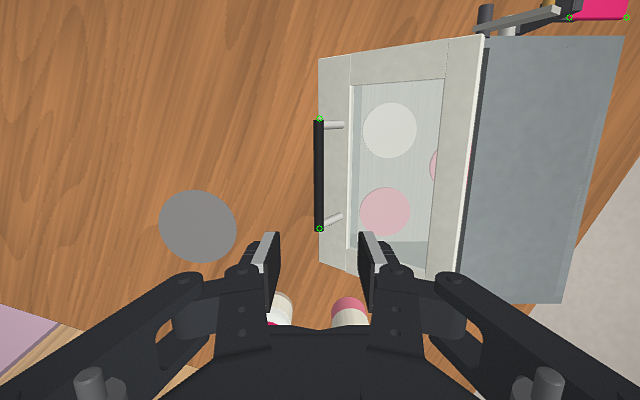

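The predicted bar ends at (319,118) and (319,228) match the picture, and the paddle corners match too. I'll descend and grip.

Call:
servo_tool:
  rows:
    - [40, [-1, 0, 45], [0, 0, 0]]
    - [40, [-1, 0, 45], [0, 0, 0]]
    - [40, [0, 0, 45], [0, 0, 0]]
    - [40, [0, 0, 45], [0, 0, 0]]
    - [40, [0, 0, 25], [0, 0, 0]]
    - [40, [0, 0, 15], [0, 0, 0]]
    - [40, [0, 0, 0], [0, 0, 0]]

```text
clock: 5.05
eef_pos: [453.4, -252.4, 136.1]
tcp_rot: [-3.141, -0.001, 1.969]
contact_force: [-0.4, 0.1, 0.0]
opening: 0.469
```

Call:
servo_tool:
  rows:
    - [0, [0, 0, 0], [0, 0, 0]]
    - [0, [0, 0, 0], [0, 0, 0]]
    - [0, [0, 0, 0], [0, 0, 0]]
    - [0, [0, 0, 0], [0, 0, 0]]
    - [0, [0, 0, 0], [0, 0, 0]]

```text
clock: 5.68
eef_pos: [453.5, -253.6, 136.9]
tcp_rot: [-3.141, 0.001, 1.968]
contact_force: [-4.1, -3.7, 0.9]
opening: 0.114
```

```bash
python3 - <<'E'
from h import *
st()
q0=.1126; qs=np.r_[q0,q0+(1.27-q0)*np.arange(1,25)/24]
P=np.array([handle(q) for q in qs]); d=np.diff(P,axis=0)
for i,x in enumerate(d): print(i,round(qs[i+1],3),[0,round(x[0],1),round(-x[2],1)])
print(P[-1])
for q in (1.15,0): print(q,handle(q))
E
```

```text
t 5.67 L [-149.6   -0.9  136.9] rot [-3.141e+00  1.000e-03  1.968e+00] F [-4.1 -3.7  0.9] op 9.8
0 0.161 [0, np.float64(-2.0), np.float64(-7.3)]
1 0.209 [0, np.float64(-1.6), np.float64(-7.3)]
2 0.257 [0, np.float64(-1.3), np.float64(-7.4)]
3 0.306 [0, np.float64(-0.9), np.float64(-7.5)]
4 0.354 [0, np.float64(-0.6), np.float64(-7.5)]
5 0.402 [0, np.float64(-0.2), np.float64(-7.5)]
6 0.45 [0, np.float64(0.2), np.float64(-7.5)]
7 0.498 [0, np.float64(0.5), np.float64(-7.5)]
8 0.547 [0, np.float64(0.9), np.float64(-7.5)]
9 0.595 [0, np.float64(1.2), np.float64(-7.4)]
10 0.643 [0, np.float64(1.6), np.float64(-7.4)]
11 0.691 [0, np.float64(2.0), np.float64(-7.3)]
12 0.74 [0, np.float64(2.3), np.float64(-7.2)]
13 0.788 [0, np.float64(2.6), np.float64(-7.1)]
14 0.836 [0, np.float64(3.0), np.float64(-6.9)]
15 0.884 [0, np.float64(3.3), np.float64(-6.8)]
16 0.932 [0, np.float64(3.6), np.float64(-6.6)]
17 0.981 [0, np.float64(3.9), np.float64(-6.4)]
18 1.029 [0, np.float64(4.3), np.float64(-6.2)]
19 1.077 [0, np.float64(4.5), np.float64(-6.0)]
20 1.125 [0, np.float64(4.8), np.float64(-5.8)]
21 1.174 [0, np.float64(5.1), np.float64(-5.5)]
22 1.222 [0, np.float64(5.4), np.float64(-5.3)]
23 1.27 [0, np.float64(5.6), np.float64(-5.0)]
[-101.2851209     0.          318.87104056]
1.15 [-114.78705736    0.          305.89113024]
0 [-143.54267658    0.          138.48171004]
```

Call:
servo_tool:
  rows:
    - [0, [0, -2, -7.3], [0, 0, 0]]
    - [0, [0, -1.6, -7.3], [0, 0, 0]]
    - [0, [0, -1.3, -7.4], [0, 0, 0]]
    - [0, [0, -0.9, -7.5], [0, 0, 0]]
    - [0, [0, -0.6, -7.5], [0, 0, 0]]
    - [0, [0, -0.2, -7.5], [0, 0, 0]]
    - [0, [0, 0.2, -7.5], [0, 0, 0]]
    - [0, [0, 0.5, -7.5], [0, 0, 0]]

```text
clock: 6.68
eef_pos: [447.7, -256.0, 195.8]
tcp_rot: [-3.14, 0.001, 1.968]
contact_force: [0.0, -6.4, -9.2]
opening: 0.116
```

Call:
servo_tool:
  rows:
    - [0, [0, 0.9, -7.5], [0, 0, 0]]
    - [0, [0, 1.2, -7.4], [0, 0, 0]]
    - [0, [0, 1.6, -7.4], [0, 0, 0]]
    - [0, [0, 2, -7.3], [0, 0, 0]]
    - [0, [0, 2.3, -7.2], [0, 0, 0]]
    - [0, [0, 2.6, -7.1], [0, 0, 0]]
    - [0, [0, 3, -6.9], [0, 0, 0]]
    - [0, [0, 3.3, -6.8], [0, 0, 0]]

```text
clock: 7.68
eef_pos: [461.2, -250.3, 252.9]
tcp_rot: [-3.136, 0.0, 1.969]
contact_force: [-9.5, -12.1, -6.9]
opening: 0.115
```

Call:
servo_tool:
  rows:
    - [0, [0, 3.6, -6.6], [0, 0, 0]]
    - [0, [0, 3.9, -6.4], [0, 0, 0]]
    - [0, [0, 4.3, -6.2], [0, 0, 0]]
    - [0, [0, 4.5, -6], [0, 0, 0]]
    - [0, [0, 4.8, -5.8], [0, 0, 0]]
    - [0, [0, 5.1, -5.5], [0, 0, 0]]
    - [0, [0, 5.4, -5.3], [0, 0, 0]]
    - [0, [0, 3.4, -3], [0, 0, 0]]

```text
clock: 8.68
eef_pos: [490.8, -237.8, 299.2]
tcp_rot: [-3.13, 0.001, 1.968]
contact_force: [-26.2, -14.1, 12.7]
opening: 0.115
```

```bash
python3 - <<'E'
from h import *
s=st(); l=W2L(s["eef_pos"])
print("q est",np.pi/4+0 , np.arctan2(l[2]+19-200,-l[0])-np.arctan2(58,145)+np.pi/4, np.hypot(l[0],l[2]+19-200), np.hypot(145,58))
E
```

```text
t 8.68 L [-109.2   -0.8  299.2] rot [-3.130e+00  1.000e-03  1.968e+00] F [-26.2 -14.1  12.7] op 9.8
q est 0.7853981633974483 1.2299317865480761 160.90967460354716 156.16977940690063
```

Call:
servo_tool:
  rows:
    - [0, [0, 0.5, -3], [0, 0, 0]]
    - [0, [0, 1, -3], [0, 0, 0]]
    - [0, [0, 0, 0], [0, 0, 0]]
    - [0, [0, 0, 0], [0, 0, 0]]

```text
clock: 9.18
eef_pos: [495.2, -236.0, 304.3]
tcp_rot: [-3.137, 0.001, 1.968]
contact_force: [-8.3, -8.5, 0.4]
opening: 0.111
```

```bash
cat >> h.py <<'E'
def qe():
    s=st(); l=W2L(s["eef_pos"])
    print("q est", np.arctan2(l[2]+19-200,-l[0])-np.arctan2(58,145)+np.pi/4, np.hypot(l[0],l[2]+19-200)-156.2)
E
python3 - <<'E'
from h import *
qe()
cv2.imwrite("pics/s2.png",cv2.resize(grab_frame("scene")[100:260,200:360],(640,640)[:2])[:600])
E
```

```text
t 9.18 L [-104.3   -0.8  304.3] rot [-3.137e+00  1.000e-03  1.968e+00] F [-8.3 -8.5  0.4] op 9.4
q est 1.273408979622869 5.33599617260802
```

Call:
servo_tool:
  rows:
    - [0, [0, -3, 2.8], [0, 0, 0]]
    - [0, [0, -3, 2.8], [0, 0, 0]]
    - [0, [0, -3, 3], [0, 0, 0]]
    - [0, [0, -3, 3], [0, 0, 0]]
    - [0, [0, -1.5, 1.5], [0, 0, 0]]
    - [0, [0, 0, 0], [0, 0, 0]]

```text
clock: 9.98
eef_pos: [484.7, -240.5, 292.7]
tcp_rot: [3.141, 0.002, 1.968]
contact_force: [-5.3, -3.4, 7.0]
opening: 0.115
```

```bash
python3 - <<'E'
from h import *
qe()
E
```

```text
t 9.97 L [-115.8   -0.8  292.7] rot [3.141e+00 2.000e-03 1.968e+00] F [-5.3 -3.4  7. ] op 9.8
q est 1.1721716589536761 4.6680880836048
```

Call:
servo_tool:
  rows:
    - [0, [0, -2, 2], [0, 0, 0]]
    - [0, [0, -2, 2], [0, 0, 0]]
    - [0, [0, -1, 1], [0, 0, 0]]
    - [0, [0, 0, 0], [0, 0, 0]]

```text
clock: 10.48
eef_pos: [482.7, -241.4, 289.9]
tcp_rot: [3.135, 0.003, 1.968]
contact_force: [0.1, 6.1, 18.0]
opening: 0.112
```

```bash
python3 - <<'E'
from h import *
qe()
E
```

```text
t 10.47 L [-118.    -0.9  289.9] rot [3.135e+00 3.000e-03 1.968e+00] F [ 0.1  6.1 18. ] op 9.5
q est 1.1502472164820254 4.403211476625273
```

The door resists further lowering at about 1.15 rad, so it's locked. I'll release it and retreat upward.

Call:
servo_tool:
  rows:
    - [9, [0, 2, -3], [0, 0, 0]]
    - [40, [0, 0, 0], [0, 0, 0]]
    - [40, [0, 0, 0], [0, 0, 0]]
    - [40, [0, 0, 0], [0, 0, 0]]
    - [40, [0, 0, 0], [0, 0, 0]]
    - [40, [0, 0, -20], [0, 0, 0]]
    - [40, [0, 0, -40], [0, 0, 0]]
    - [40, [0, 0, -40], [0, 0, 0]]

```text
clock: 11.48
eef_pos: [482.0, -241.0, 389.9]
tcp_rot: [-3.141, -0.001, 1.968]
contact_force: [-0.5, -0.2, -0.3]
opening: 0.469
```

Call:
servo_tool:
  rows:
    - [0, [0, 0, 0], [0, 0, 0]]
    - [0, [0, 0, 0], [0, 0, 0]]
    - [0, [0, 0, 0], [0, 0, 0]]
    - [0, [0, 0, 0], [0, 0, 0]]
    - [0, [0, 0, 0], [0, 0, 0]]
    - [0, [0, 0, 0], [0, 0, 0]]
    - [0, [0, 0, 0], [0, 0, 0]]
    - [0, [0, 0, 0], [0, 0, 0]]

```text
clock: 12.48
eef_pos: [482.2, -241.1, 389.1]
tcp_rot: [3.142, 0.0, 1.968]
contact_force: [-0.6, -0.1, -0.4]
opening: -0.003
```

```bash
python3 - <<'E'
from h import *
s=st()
im=grab_frame("scene")
for q,c in((1.15,(0,255,0)),(.8,(255,0,0))):
    for y in(-66,66):cv2.circle(im,tuple(int(round(v)) for v in proj("scene",L2W(handle(q,y),L))),2,c,1)
cv2.imwrite("pics/s3.png",cv2.resize(im[90:250,200:360],(600,600)))
E
```

```text
t 12.47 L [-118.3   -0.4  389.1] rot [3.142 0.    1.968] F [-0.6 -0.1 -0.4] op -0.3
```

View pics/s3.png

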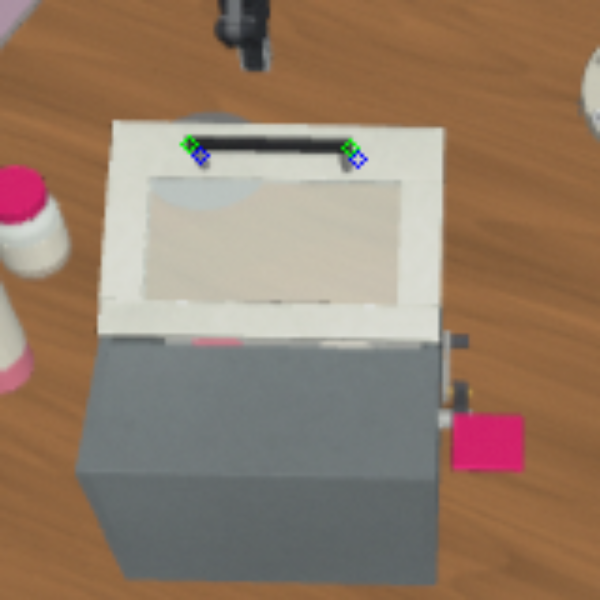

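The bar matches the 1.15 rad markers, at about (190,145) and (350,148) in the crop, so the door is standing locked. Next I'll move to the paddle.

Call:
servo_tool:
  rows:
    - [0, [0, 0, 0], [0, 0, 0]]
    - [0, [0, 0, 0], [0, 0, 0]]
    - [0, [0, 0, 0], [0, 0, 0]]
    - [0, [0, 0, 0], [0, 0, 0]]
    - [0, [46, 54, 0], [0, 0, 0]]
    - [0, [46, 54, 0], [0, 0, 0]]
    - [0, [46, 54, 0], [0, 0, 0]]
    - [0, [46, 54, 0], [0, 0, 0]]

```text
clock: 13.52
eef_pos: [595.7, -16.1, 389.2]
tcp_rot: [3.141, 0.0, 1.968]
contact_force: [1.1, -0.5, -0.5]
opening: 0.0
```

Call:
servo_tool:
  rows:
    - [0, [0, 0, 45], [0, 0, 0]]
    - [0, [0, 0, 45], [0, 0, 0]]
    - [0, [0, 0, 45], [0, 0, 0]]
    - [0, [0, 0, 30], [0, 0, 0]]
    - [0, [0, 0, 10], [0, 0, 0]]
    - [0, [0, 0, 0], [0, 0, 0]]

```text
clock: 14.28
eef_pos: [597.5, -18.0, 215.4]
tcp_rot: [3.137, 0.002, 1.968]
contact_force: [5.2, -0.5, 1.9]
opening: -0.001
```

```bash
python3 - <<'E'
from h import *
s=st(); print(s["qpos"].round(2))
E
```

```text
t 14.28 L [ 74.4 160.6 215.4] rot [3.137e+00 2.000e-03 1.968e+00] F [ 5.2 -0.5  1.9] op -0.1
[-0.03  0.32  1.71  0.    1.1  -0.43]
```

The diagonal rows were clipped at 62.5 mm, so the tool is about 24 mm short on each axis. I'll back up and correct.

Call:
servo_tool:
  rows:
    - [0, [0, 0, -25], [0, 0, 0]]
    - [0, [23, 21, 0], [0, 0, 0]]
    - [0, [0, 0, 0], [0, 0, 0]]

```text
clock: 14.65
eef_pos: [606.1, 12.6, 239.6]
tcp_rot: [3.141, 0.0, 1.97]
contact_force: [-0.5, -0.4, -0.2]
opening: 0.002
```

```bash
python3 - <<'E'
from h import *
st(); im=grab_frame("wrist"); cv2.imwrite("pics/w2.png",im)
E
```

```text
t 14.65 L [ 94.2 185.5 239.6] rot [3.141 0.    1.97 ] F [-0.5 -0.4 -0.2] op 0.2
```

View pics/w2.png

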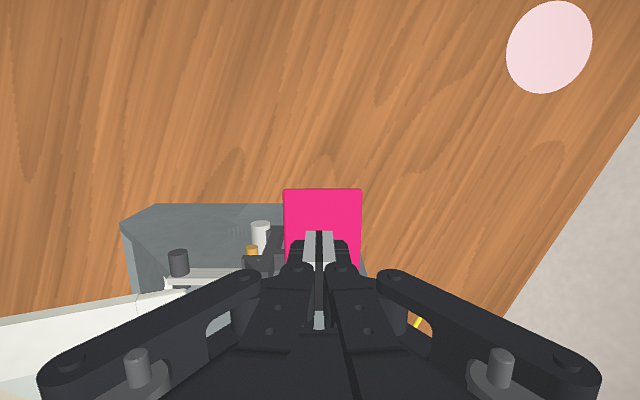

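Call:
servo_tool:
  rows:
    - [0, [6, 0, 15], [0, 0, 0]]
    - [0, [0, 0, 15], [0, 0, 0]]
    - [0, [0, 3, 7], [0, 0, 0]]
    - [0, [0, 4, 6], [0, 0, 0]]
    - [0, [0, 4, 6], [0, 0, 0]]
    - [0, [0, 3, 6], [0, 0, 0]]
    - [0, [0, 2, 4], [0, 0, 0]]
    - [0, [0, 0, 0], [0, 0, 0]]

```text
clock: 15.7
eef_pos: [619.4, 24.0, 180.3]
tcp_rot: [3.138, -0.0, 1.968]
contact_force: [2.1, 4.7, 7.4]
opening: -0.005
```

```bash
cat >> h.py <<'E'
def doorfit(cam="top"):
    m=trace(cam,"door_panel"); 
    return m[0]["mask"] if m else None
E
python3 - <<'E'
from h import *
st()
im=grab_frame("scene")
for q,c in((1.15,(0,255,0)),(.8,(255,0,0)),(.4,(0,0,255))):
    for y in(-66,66):cv2.circle(im,tuple(int(round(v)) for v in proj("scene",L2W(handle(q,y),L))),2,c,1)
cv2.imwrite("pics/s4.png",cv2.resize(im[90:250,200:360],(600,600)))
E
```

```text
t 15.7 L [110.8 190.8 180.3] rot [ 3.138 -0.     1.968] F [2.1 4.7 7.4] op -0.4
```

View pics/s4.png

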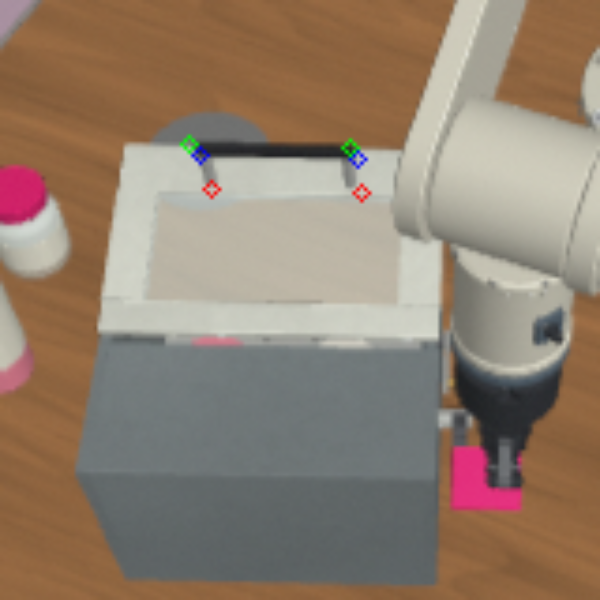

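The paddle is pressed and the door is starting to sink, with the bar just below the 1.15 markers. I'll hold it for 2 s.

Call:
servo_tool:
  rows:
    - [0, [0, 0, 0], [0, 0, 0]]
    - [0, [0, 0, 0], [0, 0, 0]]
    - [0, [0, 0, 0], [0, 0, 0]]
    - [0, [0, 0, 0], [0, 0, 0]]
    - [0, [0, 0, 0], [0, 0, 0]]
    - [0, [0, 0, 0], [0, 0, 0]]
    - [0, [0, 0, 0], [0, 0, 0]]
    - [0, [0, 0, 0], [0, 0, 0]]

```text
clock: 16.75
eef_pos: [619.3, 23.9, 180.6]
tcp_rot: [3.138, -0.0, 1.968]
contact_force: [1.9, 5.6, 7.0]
opening: -0.002
```

Call:
servo_tool:
  rows:
    - [0, [0, 0, 0], [0, 0, 0]]
    - [0, [0, 0, 0], [0, 0, 0]]
    - [0, [0, 0, 0], [0, 0, 0]]
    - [0, [0, 0, 0], [0, 0, 0]]
    - [0, [0, 0, 0], [0, 0, 0]]
    - [0, [0, 0, 0], [0, 0, 0]]
    - [0, [0, 0, 0], [0, 0, 0]]
    - [0, [0, 0, 0], [0, 0, 0]]

```text
clock: 17.75
eef_pos: [619.3, 23.9, 180.6]
tcp_rot: [3.138, -0.0, 1.967]
contact_force: [2.3, 5.3, 6.9]
opening: -0.001
```

```bash
python3 - <<'E'
from h import *
st()
im=grab_frame("scene")
for q,c in((.8,(255,0,0)),(.4,(0,0,255)),(.2,(0,255,255)),(0,(0,255,0))):
    for y in(-66,66):cv2.circle(im,tuple(int(round(v)) for v in proj("scene",L2W(handle(q,y),L))),2,c,1)
cv2.imwrite("pics/s5.png",cv2.resize(im[90:250,200:360],(600,600)))
E
```

```text
t 17.75 L [110.7 190.8 180.6] rot [ 3.138 -0.     1.967] F [2.3 5.3 6.9] op -0.1
```

View pics/s5.png

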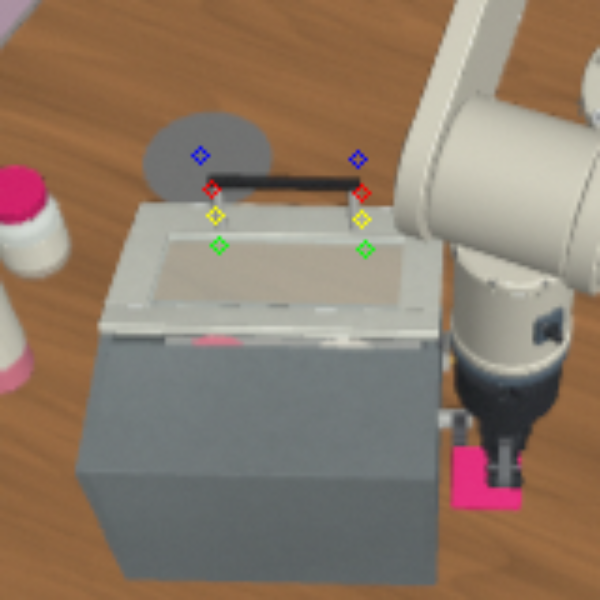

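The bar sits between the 0.4 and 0.8 markers, giving q≈0.46, so the door is off the stay. I'll release the paddle and go back to the bar.

Call:
servo_tool:
  rows:
    - [0, [0, -4, -8], [0, 0, 0]]
    - [0, [0, -6, -12], [0, 0, 0]]
    - [0, [0, -4, -15], [0, 0, 0]]
    - [40, [0, 0, -40], [0, 0, 0]]
    - [40, [0, 0, -45], [0, 0, 0]]
    - [40, [0, 0, -30], [0, 0, 0]]
    - [40, [-32, -42, 0], [0, 0, 0]]
    - [40, [-32, -42, 0], [0, 0, 0]]

```text
clock: 18.8
eef_pos: [551.4, -74.8, 330.3]
tcp_rot: [3.142, 0.001, 1.969]
contact_force: [0.7, 0.2, 0.2]
opening: 0.47
```

Call:
servo_tool:
  rows:
    - [40, [-32, -42, 0], [0, 0, 0]]
    - [40, [-32, -42, 0], [0, 0, 0]]
    - [40, [-32, -42, 0], [0, 0, 0]]
    - [40, [-31, -42, 0], [0, 0, 0]]
    - [40, [0, 0, 0], [0, 0, 0]]
    - [40, [0, 0, 0], [0, 0, 0]]

```text
clock: 19.55
eef_pos: [446.3, -256.0, 330.1]
tcp_rot: [3.142, -0.0, 1.967]
contact_force: [0.2, 0.1, -0.1]
opening: 0.465
```

```bash
python3 - <<'E'
from h import *
st(); im=grab_frame("wrist")
print([proj("wrist",L2W(handle(q,y),L)).round() for q in (.4,.46,.52) for y in(-66,66)])
m=[k["mask"] for k in trace("wrist","door_handle")][:1]
g=im.max(axis=2)<70; sub=g[20:230,250:400]; ys,xs=np.nonzero(sub); 
n,lab,stt,_=cv2.connectedComponentsWithStats(sub.astype(np.uint8)); print(stt[1:][stt[1:,4]>150]+[250,20,0,0,0])
cv2.imwrite("pics/w3.png",im)
E
```

```text
t 19.55 L [-1.573e+02 -2.000e-01  3.301e+02] rot [ 3.142 -0.     1.967] F [ 0.2  0.1 -0.1] op 39.7
[array([320., 251.]), array([320., 116.]), array([320., 256.]), array([321., 116.]), array([321., 260.]), array([322., 116.])]
[[ 313  118   14  112 1341]]
```

```bash
python3 - <<'E'
import cv2
im=cv2.imread("pics/w3.png"); g=im.max(axis=2)<70
for r in range(225,285,4): print(r,"".join("#" if v else "." for v in g[r,296:346]))
E
```

```text
225 ..................############....................
229 ..................############....................
233 ...................###########....................
237 ..................############....................
241 ...................###########....................
245 ...................###########....................
249 ...................###########....................
253 ...................###########....................
257 ..................................................
261 ..................................................
265 ..................................................
269 ..................................................
273 ..................................................
277 ..................................................
281 ..................................................
```

The bar ends at row 255, which gives q≈0.45. I'll descend and grip.

Call:
servo_tool:
  rows:
    - [40, [0, 1, 45], [0, 0, 0]]
    - [40, [0, 0, 45], [0, 0, 0]]
    - [40, [0, 0, 30], [0, 0, 0]]
    - [40, [0, 0, 22], [0, 0, 0]]
    - [40, [0, 0, 0], [0, 0, 0]]
    - [0, [0, 0, 0], [0, 0, 0]]
    - [0, [0, 0, 0], [0, 0, 0]]
    - [0, [0, 0, 0], [0, 0, 0]]

```text
clock: 20.65
eef_pos: [447.3, -255.9, 188.9]
tcp_rot: [-3.141, 0.001, 1.968]
contact_force: [-3.7, -2.4, 2.1]
opening: 0.108
```

Call:
servo_tool:
  rows:
    - [0, [0, 0, 0], [0, 0, 0]]
    - [0, [0, 0, 0], [0, 0, 0]]

```text
clock: 20.9
eef_pos: [447.3, -255.9, 188.4]
tcp_rot: [-3.141, 0.001, 1.968]
contact_force: [-3.6, -4.7, 0.5]
opening: 0.108
```

```bash
python3 - <<'E'
from h import *
qe()
qs=np.linspace(.45,-.02,17); P=np.array([handle(q) for q in qs])
for x in np.diff(P,axis=0): print([0,float(round(x[0],1)),float(round(-x[2],1))])
E
```

```text
t 20.9 L [-156.2   -0.6  188.4] rot [-3.141e+00  1.000e-03  1.968e+00] F [-3.6 -4.7  0.5] op 9.2
q est 0.45216984832329205 0.19484131527732984
[0, -0.1, 4.6]
[0, -0.0, 4.6]
[0, 0.1, 4.6]
[0, 0.3, 4.6]
[0, 0.4, 4.6]
[0, 0.5, 4.6]
[0, 0.7, 4.5]
[0, 0.8, 4.5]
[0, 0.9, 4.5]
[0, 1.1, 4.5]
[0, 1.2, 4.4]
[0, 1.3, 4.4]
[0, 1.5, 4.4]
[0, 1.6, 4.3]
[0, 1.7, 4.3]
[0, 1.8, 4.2]
```

Call:
servo_tool:
  rows:
    - [0, [0, -0.1, 4.6], [0, 0, 0]]
    - [0, [0, 0, 4.6], [0, 0, 0]]
    - [0, [0, 0.1, 4.6], [0, 0, 0]]
    - [0, [0, 0.3, 4.6], [0, 0, 0]]
    - [0, [0, 0.4, 4.6], [0, 0, 0]]
    - [0, [0, 0.5, 4.6], [0, 0, 0]]
    - [0, [0, 0.7, 4.5], [0, 0, 0]]
    - [0, [0, 0.8, 4.5], [0, 0, 0]]

```text
clock: 21.9
eef_pos: [452.2, -254.1, 152.1]
tcp_rot: [3.137, 0.001, 1.967]
contact_force: [7.3, 7.2, 7.9]
opening: 0.108
```

Call:
servo_tool:
  rows:
    - [0, [0, 0.9, 4.5], [0, 0, 0]]
    - [0, [0, 1.1, 4.5], [0, 0, 0]]
    - [0, [0, 1.2, 4.4], [0, 0, 0]]
    - [0, [0, 1.3, 4.4], [0, 0, 0]]
    - [0, [0, 1.5, 4.4], [0, 0, 0]]
    - [0, [0, 1.6, 4.3], [0, 0, 0]]
    - [0, [0, 1.7, 4.3], [0, 0, 0]]
    - [0, [0, 0, 0], [0, 0, 0]]

```text
clock: 22.9
eef_pos: [460.6, -254.3, 125.5]
tcp_rot: [3.14, 0.008, 1.97]
contact_force: [-13.1, -6.0, 52.0]
opening: 0.112
```

```bash
python3 - <<'E'
from h import *
qe()
E
```

```text
t 22.9 L [-143.4   -4.2  125.5] rot [3.14  0.008 1.97 ] F [-13.1  -6.   52. ] op 9.5
q est 0.03575888887523848 -2.452917457549887
```

The 52 N upward force suggests the door is against its stop. I'll relieve it, open, retreat and check.

Call:
servo_tool:
  rows:
    - [0, [0, 0, -2], [0, 0, 0]]
    - [0, [0, 0, -2], [0, 0, 0]]
    - [40, [0, 0, 0], [0, 0, 0]]
    - [40, [0, 0, 0], [0, 0, 0]]
    - [40, [0, 0, 0], [0, 0, 0]]
    - [40, [0, 0, -10], [0, 0, 0]]
    - [40, [0, 0, -40], [0, 0, 0]]
    - [40, [0, 0, -40], [0, 0, 0]]

```text
clock: 23.9
eef_pos: [458.3, -250.6, 216.0]
tcp_rot: [-3.141, -0.001, 1.968]
contact_force: [0.8, 0.5, -0.7]
opening: 0.465
```

Call:
servo_tool:
  rows:
    - [40, [0, -35, -50], [0, 0, 0]]
    - [40, [0, -35, -50], [0, 0, 0]]
    - [40, [0, -35, -20], [0, 0, 0]]
    - [40, [0, 0, 0], [0, 0, 0]]

```text
clock: 24.4
eef_pos: [360.7, -292.5, 337.3]
tcp_rot: [3.14, 0.004, 1.966]
contact_force: [0.0, -0.1, -1.3]
opening: 0.47
```

```bash
python3 - <<'E'
from h import *
st()
im=grab_frame("scene").copy(); raw=im.copy()
print({q:[proj("scene",L2W(handle(q,y),L)).round(1).tolist() for y in(-66,66)] for q in(0,.04,.1)})
g=raw.max(axis=2)<60
for r in range(148,164): print(r,"".join("#" if v else "." for v in g[r,250:305]))
cv2.imwrite("pics/s6.png",cv2.resize(im[125:255,205:355],(750,600),interpolation=cv2.INTER_CUBIC)[:600])
E
```

```text
t 24.4 L [-250.2   -0.8  337.3] rot [3.14  0.004 1.966] F [ 0.  -0.1 -1.3] op 40.1
{0: [[258.3, 154.9], [296.7, 155.7]], 0.04: [[258.2, 153.3], [296.7, 154.1]], 0.1: [[257.9, 151.0], [296.6, 151.8]]}
148 .......................................................
149 .......................................................
150 .......................................................
151 .......................................................
152 .......................................................
153 .......................................................
154 .........###############...............................
155 .........#####################################.........
156 ............##################################.........
157 .......................................................
158 .......................................................
159 .......................................................
160 .......................................................
161 .......................................................
162 .......................................................
163 .......................................................
```

View pics/s6.png

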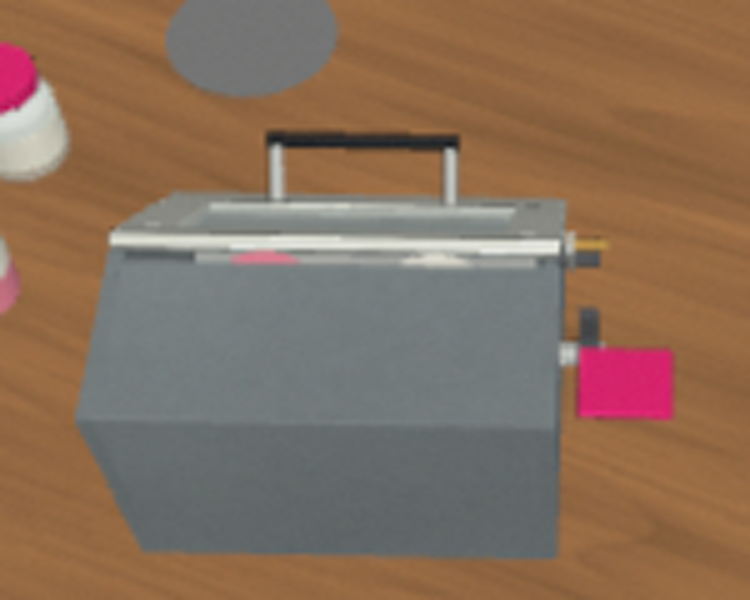

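The bar is at rows 154–156, against a predicted 155–156 when shut, and the paddle is back up. I'll compare it with the start picture at sub-pixel level.

```bash
python3 - <<'E'
from h import *
a=cv2.imread("pics/scene0.png"); b=grab_frame("scene"); t0=cv2.imread("pics/top0.png"); t=grab_frame("top")
def cen(im,c0,c1,r0,r1):
    d=np.clip(110-im[r0:r1,c0:c1].max(axis=2).astype(float),0,None); return ((d*np.arange(r0,r1)[:,None]).sum(0)/d.sum(0)).mean()
for c0,c1 in((262,270),(284,292)): print(cen(a,c0,c1,145,160),cen(b,c0,c1,145,160))
for q in (0,.02,.04,.1126):
    print(q,[np.interp(c,*zip(*[proj("scene",L2W(handle(q,y),L)) for y in(-66,66)])).round(2) for c in(265.5,287.5)])
for c0 in(383,391,399): print("top",c0,cen(t0,c0,c0+3,205,240),cen(t,c0,c0+3,205,240))
for q in (0,.02,.04,.1126):
    print(q,[np.interp(c+1,*zip(*[proj("top",L2W(handle(q,y),L)) for y in(66,-66)])).round(2) for c in(383,391,399)])
for t_ in("spray_can","paint_jar","sheet_pan"): print(t_,[w("scene",x["centre"]).round() for x in boxes_of("scene",t_)[:1]])
E
```

```text
150.37400886040513 155.0143312763498
150.74458360148753 155.37943739679054
0 [np.float64(155.05), np.float64(155.54)]
0.02 [np.float64(154.25), np.float64(154.74)]
0.04 [np.float64(153.46), np.float64(153.95)]
0.1126 [np.float64(150.64), np.float64(151.13)]
top 383 224.67321136310497 222.90027583546848
top 391 221.05567060306132 219.19040875449056
top 399 217.4211062493737 215.55044945254062
0 [np.float64(223.45), np.float64(219.81), np.float64(216.17)]
0.02 [np.float64(223.79), np.float64(220.15), np.float64(216.51)]
0.04 [np.float64(224.12), np.float64(220.48), np.float64(216.84)]
0.1126 [np.float64(225.17), np.float64(221.53), np.float64(217.88)]
spray_can [array([ 635., -483.,  139.])]
paint_jar [array([ 498., -531.,   74.])]
sheet_pan [array([509., 500.,   3.])]
```

Both cameras put the door at q≈0.00, from a bar shift of 4.64 px in the scene view and 1.85 px in the top view. The can, jar and pan haven't moved, so I'm handing in.

```bash
python3 -c "
from h import *
st(); print(sign_off())"
```

```text
t 24.7 L [-2.485e+02  1.000e-01  3.339e+02] rot [-3.141e+00 -1.000e-03  1.969e+00] F [ 0.8  0.1 -1.3] op 40.2
the job is handed in; nothing more can be done
None
```

The locker was aired out and its door is fully shut again. I handed in at 24.7 s; no verdict was reported.

**What I did:**
- **Raise:** I gripped the bar, lifted the door to about 1.27 rad and eased it back until the stay held it at about 1.15. I let go and left it alone for about three seconds.
- **Unlock:** I pressed the magenta paddle until the door sank to about 0.45 rad, then let the paddle spring back.
- **Close:** I gripped the bar again, lowered the door slowly to its stop, let go and backed the arm away.

**Last checks:**
- **Door:** the bar's position in both the scene and top cameras puts the door at about 0.00 rad.
- **Paddle:** it looks back at rest in the picture.
- **Other objects:** the spray can, paint jar and sheet pan read within 5 mm of their first positions, which is about the detector's accuracy.
- **Robot:** nothing was touching it at the end.

**What didn't go to plan:**
- **Brush near the paddle:** my first move to the paddle was clipped and ended about 24 mm short on two axes. The fingertips met something beside the stay with about 5 N, so I backed up and corrected.
- **Force at the stop:** closing the door ended with about 50 N upward on the tool. The tool's own position then read 0.036 rad, probably because the bar slipped a little in the fingers.

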